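Flip open the guard and press the start button

TASK

Start the polisher from its guarded console: with the fingertips, push the metal cover up by the upturned lip at its front and over past upright, until it rests leaning back open on its own. Then press the wider of the two buttons underneath fully down with the fingertips, and let it spring back. Nothing is to be grasped: do not pinch or force the cover, leave the narrower button alone, and do not move the bottle, the black specimen disc or the aluminium jaw.

Things in the scene. Friction and masses are not known exactly. Their poses are not given: they have to be found in the camera images.
- console: Cream-painted control console fixed to the bench, 120 (x) by 200 (y) by 85 mm high. Origin at the centre of its underside, z up; its -x side is the front, roughly towards the robot, its +x side carries the cover's hinge. Under the cover is a recess 110 by 190 mm, its floor 51 mm above the bench, where the two buttons stand.
- cover (a joint): Angle in rad: 0 shut, 1.57 upright, 2.1 open on its stop. Loose hinge: below about 1.4 it falls shut, beyond about 1.6 it falls open. The cover is 3 mm cream sheet metal, 200 mm wide, about 0.2 kg: a flat plate 120 mm from hinge to console front, then a lip bent out and up (49 degrees) ending in a rolled edge. 1 to 2 N upwards under the lip lifts it; fingertips can nest in the bend.
- cover_edge (a point): Centre of the lip's rolled edge, a dark steel bead of 8 mm diameter, 192 mm long along the console's y. Shut, it lies 122.5 mm above the bench and 30 mm out in front of the console's front face, with free space below it down to the bench (the bend where the lip starts is at the front face, 86 mm up). It moves with the cover.
- cover_hinge (a point): Middle of the hinge line, which runs along the console's y at its far (+x) top rim, 86 mm above the bench. When shut, the bead lies 150 mm from here along the console's -x and 36.5 mm higher; it swings about this line, up and over towards +x.
- wide (a joint): Travel of the wide button in m: 0 up, 0.006 fully down; sprung, fully down takes 5 N.
- wide_top (a point): Centre of the top face of the wide button, a black round button of 38 mm diameter that moves straight down; its top lies 73 mm above the bench, below the shut cover and 12 mm below the rim. It and the narrow button stand side by side in the recess, about 84 mm apart along the console's y, either one on either side.
- narrow (a joint): Travel of the narrow button in m: 0 up, 0.006 fully down; sprung. Leave it alone.
- narrow_top (a point): Centre of the top face of the narrow button, black, round, 18 mm diameter.
- bottle: Bystander: white closed bottle, 52 mm diameter, 140 mm high, standing loose beside the console. Origin at the centre of its underside.
- mount: Bystander: black resin specimen disc, 40 mm diameter, 28 mm high, loose beside the console. Origin at the centre of its underside.
- jaw: Bystander: L-shaped aluminium gripper jaw, 50 by 30 by 45 mm high, loose beside the console. Origin at the centre of its underside.

How it is judged:
On the way, in this order (a step that is already met when the one before it is completed fails the run):
1. the cover rests open on its own, beyond 1.95 rad, untouched by the robot (value of joint cover above 1.95 rad and contact force between each of the fingers, the arm and cover below 0.5 N), for 0.2 s.
2. the wide button is pressed fully down (beyond 4.5 mm of its 6 mm) (value of joint wide above 0.0045 m), for 0.05 s.
At the end, for the whole second after the job is handed in: The cover leans back open on its own (beyond 1.95 of 2.1 rad), both buttons are up again (within 1.5 mm), and the bystanders are within 20 mm of where they stood (value of joint cover above 1.95 rad and value of joint each of wide, narrow below 0.0015 m and distance of each of bottle, mount, jaw from where it was at the start of the episode below 0.02 m); the robot touches nothing.
It fails at once if the narrow button is pressed (beyond 2.5 mm) (value of joint narrow above 0.0025 m).
It fails at once if the cover is pinched or forced (the fingers bear on it with more than 30 N) (contact force between the fingers and cover above 30 N).
It fails at once if a bystander is lifted, carried or shoved (more than 20 mm) (distance of any of bottle, mount, jaw from where it was at the start of the episode above 0.02 m).
It also fails if it takes over 51 s, if anything falls off the work surface, if the arm or the gripper's body presses on something with over 40 N, if the wrist force passes 120 N, or if a joint passes its speed limit or range.

ROBOT

A 6-joint arm with a two-finger parallel gripper is mounted at the origin on the work surface. World frame = base frame: x ahead of the robot, y to its left, z up, the work surface at z = 0. Lengths are in m, angles in rad, forces in N, time in s.
With the tool pointing down it reaches from about 0.3 to 0.775 m from the base axis. Payload 14.6 kg.
Tool frame: the origin (TCP) lies at the very end of the fingers, on their centre line; the grasp point (between the pads) lies 19 mm behind it; z points along the fingers, y is the direction in which the jaws open and shut (so a half turn about z gives the same grasp; the last joint's range is limited). The gripper opens to 94 mm and grips with 3 to 60 N. Pads are 16 mm wide; open, the fingers measure 119 mm over their backs; the gripper's body (75 mm by 177 mm) begins 78 mm behind the grasp point.
Start: joints at [1.162, 0.3, 1.521, -0, 1.321, -0.067], TCP at [0.184, 0.518, 0.205] pointing down, gripper open.
Joint ranges: [-3.03, 3.03], [-0.79, 2.21], [0.23, 2.52], [-1.04, 4.18], [0, 3.07], [-2.55, 2.55]. Speed limits (rad/s): [2.22, 2.22, 2.57, 3.14, 3.14, 3.14].

INTERFACE

Orientations are given as [roll, pitch, yaw] about the fixed x, y, z axes, in that order (R = Rz(yaw) Ry(pitch) Rx(roll)).
In Python, from station import status, camera, ctrl gives the robot as it stands. The module is installed in compiled form; this text tells all that it offers.
- The arm moves only by the shell command python3 -m jog 'ROWS' [FORCE]. ROWS is JSON, a list of rows, each a list of 7 numbers: the shift along the tool's x, y, z each as a share of 1000 mm, from -1 to 1, then the turn, a rotation vector about the tool's x, y, z each as a share of pi/2 rad, from -1 to 1, then the opening, from -1 (shut) to 1 (fully open), so that 0 is half open. A call has 1 to 20 rows; each row is the pose to reach, as a shift and turn from the pose measured when the call began, along the tool's axes at that moment; what a row does not reach only later rows make up. A row lasts 1/10 s, in which the tool goes at most 50 mm and 8.59 degrees, less where a joint would pass 70% of its speed; a pose out of reach is approached as far as the arm can. A call with a number of a shift or a turn outside -1 to 1 is refused whole. A call with a gripper value outside its range is refused whole. The fingers move at their own pace and stop on an object; FORCE is the grip in N (left out, the last holds). Time passes only in rows, so rows that repeat a pose let the fingers close. It gives the time, the measured TCP pose, the force and the opening at its end, in the units of the state.
- status.get_obs(): the state, without advancing time (a new reading comes with each control period).
- camera(name): name is "side" or "top"; returns a dict with "image" (480x640x3 uint8, red, green, blue), "fx", "fy", "cx", "cy" (pixels), "k1" (the pictures are not rectified: a ray, as slopes to the right and down, at radius r is drawn at 1 + k1 r^2 times it, then the intrinsics apply), "world_from_camera" (4x4, takes a point from camera to world coordinates). Camera axes: x right, y down, z forward; pixel columns grow to the right and rows downward; lengths in m; the calibration is good to about 2 mm. A picture is of the moment at which its call begins. There is no depth.
- ctrl.hand_in(): hands the job in, once; it reports no verdict.
The state is a dict: "time_s": time; "qpos": joint angles; "joint_vel": joint speeds; "tau": joint torques, N m; "ee_pos": TCP position; "eef_rot": TCP orientation; "force": force on the tool from outside, world axes, zero at the start; "moment": the same for the moment, N m; "grip_width": finger opening in m.
Only numpy, scipy, OpenCV 4.12 (cv2) and the standard library are available. Lean on these libraries where they do the work, as an engineer would, in place of code of your own. Each camera call takes 0.05 s, during which the arm holds its last target.

## Working session

There is one attempt and no reset: what is moved stays moved. The work goes in short steps, Python scripts to look and compute and a shell command to move; the robot and the scene stay as the last step left them, time stands still between calls to the robot, and variables do not carry over. Pictures are saved under pics/ and viewed, and the job is handed in when it is done.

```bash
mkdir -p pics; python3 - <<'E'
from station import status,camera
import cv2,numpy as np
o=status.get_obs();print(o)
for n in("side","top"):
    c=camera(n);cv2.imwrite(f"pics/{n}0.png",c["image"][:,:,::-1]);print(n,c["fx"],c["fy"],c["cx"],c["cy"],c["k1"],np.round(c["world_from_camera"],4).tolist())
E
```

```text
{'time_s': 0.0, 'qpos': array([ 1.16238665e+00,  3.00448588e-01,  1.52158460e+00, -1.63769261e-05,
        1.32071271e+00, -6.66333140e-02]), 'joint_vel': array([-0.00040657,  0.00104996, -0.00310374,  0.00030655, -0.00082931,
        0.00158195]), 'tau': array([ 1.28542717e-03, -5.31827652e+01, -3.52727902e+01,  7.09439255e-02,
        2.45453574e-02, -1.52356915e-04]), 'ee_pos': array([0.18425609, 0.51793336, 0.2048972 ]), 'eef_rot': array([-3.14044091e+00, -6.09599793e-05,  2.79982031e+00]), 'force': array([ 0.09538043,  0.62951022, -1.31687353]), 'moment': array([0.00527867, 0.01300738, 0.03665961]), 'grip_width': 0.09412609622500913}
side 507.7969761147517 507.7969761147517 315.46351043889763 250.10020311452686 -0.14214448869965177 [[0.9808, -0.1089, 0.1616, 0.4928], [-0.1948, -0.5254, 0.8283, -0.8029], [-0.0054, -0.8439, -0.5365, 0.6427], [0.0, 0.0, 0.0, 1.0]]
top 473.50029439463776 473.50029439463776 316.67852455016504 234.1119472729122 -0.029873203721245172 [[-0.0214, -0.9985, 0.0512, 0.6004], [-0.9998, 0.0211, -0.0073, 0.0619], [0.0062, -0.0513, -0.9987, 1.0041], [0.0, 0.0, 0.0, 1.0]]
```

View pics/side0.png

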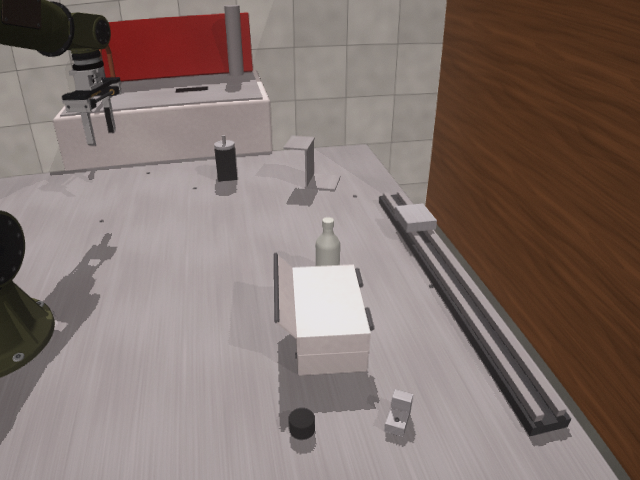

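View pics/top0.png

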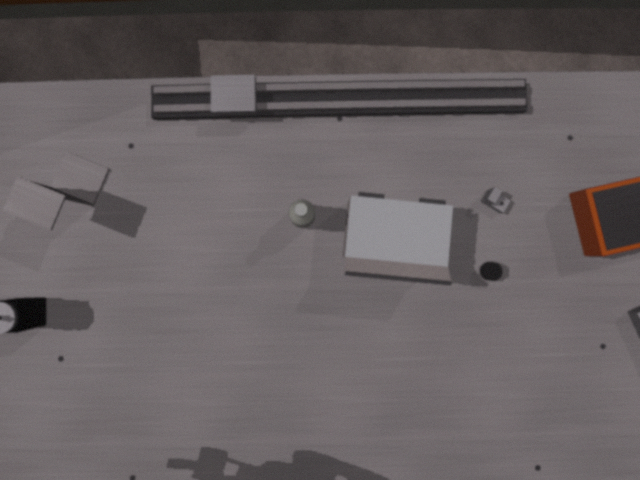

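The side view shows the shut console, with the bead at about (276,254)-(276,322). The bottle is behind it, and the disc (302,424) and jaw (399,412) are on the near side. In the top view the bead runs from (346,273) to (452,282), the bottle is at (301,212), the disc at (490,271) and the jaw at (498,200).

```bash
cat > h.py <<'E'
import numpy as np,cv2
from station import status,camera
def und(c,p):
    K=np.array([[c["fx"],0,c["cx"]],[0,c["fy"],c["cy"]],[0,0,1]]);
    q=cv2.undistortPoints(np.array([[p]],float),K,np.array([c["k1"],0,0,0,0.]))[0,0]
    T=np.array(c["world_from_camera"]);return T[:3,3],T[:3,:3]@np.array([q[0],q[1],1])
def onz(c,p,z):
    o,d=und(c,p);return o+d*(z-o[2])/d[2]
def tri(c1,p1,c2,p2):
    o1,d1=und(c1,p1);o2,d2=und(c2,p2)
    s=np.linalg.lstsq(np.c_[d1,-d2],o2-o1,rcond=None)[0]
    a=o1+s[0]*d1;b=o2+s[1]*d2;return (a+b)/2,np.linalg.norm(a-b)
E
python3 - <<'E'
from h import *
s=camera("side");t=camera("top")
def big(img,x0,y0,x1,y1,n):
    cv2.imwrite(f"pics/{n}.png",cv2.resize(img[y0:y1,x0:x1,::-1],None,fx=4,fy=4,interpolation=cv2.INTER_CUBIC))
big(s["image"],230,230,420,380,"sc");big(t["image"],325,180,525,300,"tc")
for n,c,(x0,y0,x1,y1) in(("side",s,(265,245,285,330)),("top",t,(335,268,460,290))):
    g=c["image"][y0:y1,x0:x1].max(2);m=(g<(85 if n=="side" else 70)).astype(np.uint8)
    k,l,st,ce=cv2.connectedComponentsWithStats(m);i=1+np.argmax(st[1:,4]);print(n,st[i]+[x0,y0,0,0,0],ce[i]+[x0,y0])
    r=cv2.minAreaRect(np.argwhere(l==i)[:,::-1].astype(np.float32));b=cv2.boxPoints(r)+[x0,y0];print(b.round(1).tolist())
E
```

```text
side [276 255   2  35  38] [276.92105263 270.84210526]
[[276.0, 255.0], [277.0, 255.0], [277.0, 289.0], [276.0, 289.0]]
top [346 272 105  13 313] [397.35463259 277.74121406]
[[345.7, 274.6], [346.1, 271.1], [450.2, 281.2], [449.8, 284.7]]
```

View pics/sc.png

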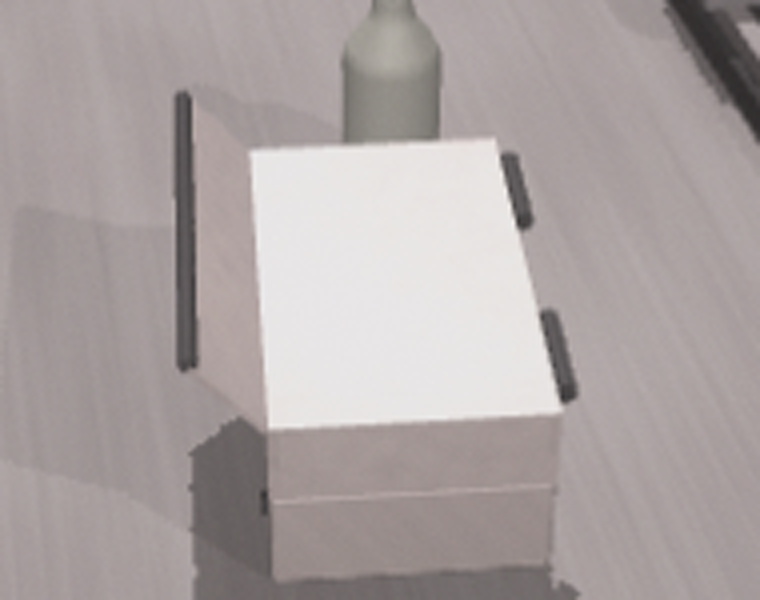

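View pics/tc.png

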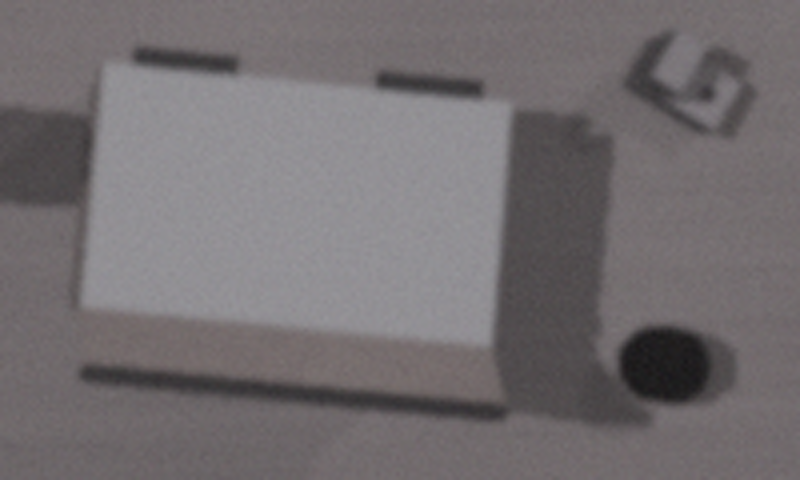

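```bash
python3 - <<'E'
from h import *
s=camera("side");t=camera("top")
S=lambda x,y:(230+x/4,230+y/4)
T=lambda x,y:(325+x/4,180+y/4)
P={}
for n,a,b in(("bead+y",(183,94),(83,373)),("bead-y",(187,368),(505,412)),("hf",(497,139),(105,63)),("hn",(562,411),(511,101)),("ff",(250,152),(80,309)),("fn",(268,430),(493,345))):
    p,e=tri(s,S(*a),t,T(*b));P[n]=p;print(n,p.round(4),round(e,4))
b=(P["bead+y"]+P["bead-y"])/2;d=P["bead+y"]-P["bead-y"];print("bead",b,np.linalg.norm(d),"yaw",np.arctan2(-d[0],d[1]))
d=P["hf"]-P["hn"];print("hinge",(P["hf"]+P["hn"])/2,np.linalg.norm(d),np.arctan2(-d[0],d[1]))
d=P["ff"]-P["fn"];print("front",(P["ff"]+P["fn"])/2,np.linalg.norm(d),np.arctan2(-d[0],d[1]))
print("disc",onz(t,(490.5,271),.028),"jaw",onz(t,(498,200),.03),"bottle",onz(t,(301,211),.14))
print(status.get_obs()["time_s"])
E
```

```text
bead+y [0.5726 0.003  0.1231] 0.0018
bead-y [ 0.5491 -0.1933  0.1224] 0.0
hf [ 0.7221 -0.014   0.088 ] 0.0027
hn [ 0.6982 -0.2114  0.0889] 0.0003
ff [0.6028 0.0012 0.0869] 0.0027
fn [ 0.5796 -0.1983  0.0888] 0.0
bead [ 0.56084364 -0.09516317  0.12275106] 0.19762959944139394 yaw -0.11882490756216789
hinge [ 0.71015165 -0.11266602  0.08842124] 0.1988229686531047 -0.12025577341955342
front [ 0.59119093 -0.09855772  0.08782603] 0.20077666285499843 -0.11556373008720106
disc [ 0.56641994 -0.30324555  0.028     ] jaw [ 0.7134702  -0.32422598  0.03      ] bottle [0.68769376 0.08338333 0.14      ]
0.3
```

```bash
cat >> h.py <<'E'
from scipy.spatial.transform import Rotation as Ro
YAW=-0.119; U=np.array([np.cos(YAW),np.sin(YAW),0]); V=np.array([-np.sin(YAW),np.cos(YAW),0]); H=np.array([.710,-.1125,.087])
def con(x,y,z): # hinge-relative console x,y ; world z
    p=H+U*x+V*y; p[2]=z; return p
def rot(p): # tool pitched p deg below horizontal, toolz=forward, tooly=V
    p=np.radians(p); z=U*np.cos(p)-np.array([0,0,np.sin(p)]); return Ro.from_matrix(np.c_[np.cross(V,z),V,z])
def row(pos,R):
    o=status.get_obs();C=Ro.from_euler("xyz",o["eef_rot"])
    s=C.inv().apply(np.array(pos)-o["ee_pos"]); r=(C.inv()*R).as_rotvec()/(np.pi/2)
    return np.round(s,4).tolist()+np.round(r,4).tolist()
def st():
    o=status.get_obs();C=Ro.from_euler("xyz",o["eef_rot"]);d=o["ee_pos"]-H
    print("t",round(o["time_s"],2),"con xyz",np.round([d@U,d@V,o["ee_pos"][2]],4),"pitch",round(float(np.degrees(np.arcsin(-C.as_matrix()[2,2]))),1),"q",o["qpos"].round(3),"F",o["force"].round(2),"w",round(o["grip_width"],4))
    open("log.txt","a").write(repr((o["qpos"].tolist(),o["ee_pos"].tolist(),o["eef_rot"].tolist()))+"\n")
E
python3 - <<'E'
from h import *
st();print(row(con(-.26,0,.25),rot(90)))
E
```

```text
t 0.3 con xyz [-0.5968  0.5637  0.2053] pitch 90.0 q [ 1.162  0.3    1.521 -0.     1.321 -0.067] F [-0.21 -0.13  0.39] w 0.0939
[-0.4531, -0.4754, -0.0446, -0.0002, -0.0, -0.1418]
```

```bash
python3 -m jog '[[-0.45,-0.475,-0.045,0,0,-0.142,-1],[-0.45,-0.475,-0.045,0,0,-0.142,-1],[-0.45,-0.475,-0.045,0,0,-0.142,-1],[-0.45,-0.475,-0.045,0,0,-0.142,-1],[-0.45,-0.475,-0.045,0,0,-0.142,-1],[-0.45,-0.475,-0.045,0,0,-0.142,-1],[-0.45,-0.475,-0.045,0,0,-0.142,-1],[-0.45,-0.475,-0.045,0,0,-0.142,-1],[-0.45,-0.475,-0.045,0,0,-0.142,-1],[-0.45,-0.475,-0.045,0,0,-0.142,-1],[-0.45,-0.475,-0.045,0,0,-0.142,-1],[-0.45,-0.475,-0.045,0,0,-0.142,-1],[-0.45,-0.475,-0.045,0,0,-0.142,-1],[-0.45,-0.475,-0.045,0,0,-0.142,-1],[-0.45,-0.475,-0.045,0,0,-0.142,-1]]' 10; python3 - <<'E'
from h import *
st();print(row(con(-.26,0,.25),rot(50)))
E
```

```text
time_s: 1.8
ee_pos: [0.4491, -0.081, 0.2501]
eef_rot: [-3.141, -0.001, 3.021]
force: [-1.0, 0.8, 0.1]
grip_width: 0.0005
t 1.8 con xyz [-0.2628  0.0003  0.2501] pitch 89.9 q [-0.259  0.055  1.705 -0.     1.383 -1.708] F [-1.02  0.78  0.08] w 0.0005
[-0.0028, -0.0003, 0.0001, -0.0005, -0.445, -0.0012]
```

```bash
python3 -m jog '[[0,0,0,0,-0.445,0,-1],[0,0,0,0,-0.445,0,-1],[0,0,0,0,-0.445,0,-1],[0,0,0,0,-0.445,0,-1],[0,0,0,0,-0.445,0,-1],[0,0,0,0,-0.445,0,-1],[0,0,0,0,-0.445,0,-1]]'; python3 - <<'E'
from h import *
st()
E
```

```text
time_s: 2.5
ee_pos: [0.449, -0.0801, 0.2506]
eef_rot: [3.141, 0.697, 3.022]
force: [-0.1, -0.1, 0.4]
grip_width: 0.0002
t 2.5 con xyz [-0.263   0.0012  0.2506] pitch 50.1 q [-0.341 -0.331  2.184  0.246  0.618 -1.944] F [-0.08 -0.13  0.39] w 0.0002
```

```bash
cat > kin.py <<'E'
from h import *
from scipy.optimize import least_squares
Rz=lambda a:Ro.from_euler("z",a).as_matrix();Ry=lambda a:Ro.from_euler("y",a).as_matrix()
def fk(q,p,s4=1,s6=1):
    a1,d1,L2,e,L3,ty,L6=p
    R=Rz(q[0]);x=R@[a1,ty,d1];R=R@Ry(q[1]);x=x+R@[0,0,L2];R=R@Ry(q[2]);x=x+R@[e,0,L3];R=R@Rz(s4*q[3])@Ry(q[4]);x=x+R@[0,0,L6];R=R@Rz(s6*q[5]);return x,R
D=[eval(l) for l in open("log.txt")]
def fit():
    f=lambda p:np.concatenate([fk(q,p)[0]-x for q,x,_ in D]+[1e-3*(np.array(p)-p0)])
    p0=np.array([0,.3,.3,0,.3,.037,.25]);return least_squares(f,p0).x
if __name__=="__main__":
    for s4 in(1,-1):
      for s6 in(1,-1):
        print(s4,s6,[ (lambda R:np.round((Ro.from_matrix(R).inv()*Ro.from_euler("xyz",e)).as_rotvec(),3).tolist())(fk(q,[0]*7,s4,s6)[1]) for q,x,e in D])
    p=fit();print(p.round(4),[np.round(fk(q,p)[0]-x,4).tolist() for q,x,_ in D])
E
python3 kin.py
```

```text
1 1 [[0.0, 0.0, 1.571], [-0.0, 0.0, 1.571], [0.0, 0.0, 1.571]]
1 -1 [[0.0, 0.0, 1.438], [0.0, 0.0, -1.846], [-0.0, -0.0, -2.317]]
-1 1 [[0.0, -0.0, 1.571], [0.0, 0.001, 1.571], [-0.134, -0.307, 1.96]]
-1 -1 [[0.0, -0.0, 1.438], [0.0, -0.0, -1.846], [-0.234, 0.234, -1.898]]
[0.     0.2212 0.4242 0.0409 0.4474 0.0366 0.2706] [[-0.0, -0.0, 0.0], [0.0, 0.0, -0.0], [-0.0, -0.0, 0.0]]
```

```bash
cat > plan.py <<'E'
from kin import *
P=fit();LO=np.array([-3.03,-.79,.23,-1.04,0,-2.55]);HI=np.array([3.03,2.21,2.52,4.18,3.07,2.55])
def ik(pos,R,q0):
    def f(q):
        x,Rm=fk(q,P);return np.concatenate([(x-pos)*5,(Ro.from_matrix(Rm@Rz(np.pi/2)).inv()*R).as_rotvec(),1e-3*(q-q0)])
    s=least_squares(f,np.clip(q0,LO+1e-3,HI-1e-3),bounds=(LO,HI));x,_=fk(s.x,P);return s.x,np.linalg.norm(f(s.x)[:6])
def theta(x,z,p,h=.010):
    # smallest cover angle clearing finger: dense points of finger rectangle vs cover's underside profile
    p=np.radians(p);d=np.array([np.cos(p),-np.sin(p)]);n=np.array([d[1]*-1,d[0]])
    g=np.array([[x,z-.087]]+[]) [0]+np.array([-a*d+b*n for a in np.linspace(0,.097,60) for b in(-h,-h/2,0,h/2,h)])
    prof=np.array([[-t,-.0015] for t in np.linspace(.0,.120,40)]+[[-.12-.030*s,.0365*s-.0015] for s in np.linspace(0,1,15)]+[[-.150+.004*np.cos(a),.0365+.004*np.sin(a)] for a in np.linspace(0,6.28,16)])
    # polar: cover underside angle as function of radius
    pr=np.hypot(*prof.T);pa=np.pi-np.arctan2(prof[:,1],-prof[:,0])*1  # angle from +x ccw
    pa=np.arctan2(prof[:,1],prof[:,0])%(2*np.pi)
    best=-1;where=0
    gr=np.hypot(*g.T);ga=np.arctan2(g[:,1],g[:,0])%(2*np.pi)
    for r,a in zip(gr,ga):
        m=abs(pr-r)<.004
        if m.any() and a<1.5*np.pi:
            t=pa[m].max()-a
            if t>best:best=t;where=r
    return best,where
E
python3 - <<'E'
from plan import *
q0=np.array(D[-1][0])
for p in(60,50,40,30,20):
    q=q0
    for x,z in((-.16,.09),(-.145,.09),(-.14,.13),(-.12,.17),(-.08,.19),(-.03,.19),(.0,.19)):
        q,e=ik(con(x,0,z),rot(p),q);th,w=theta(x,z,p)
        print(p,x,z,q.round(2),round(e,4),"theta",round(th,2),"r",round(w,3))
E
```

```text
60 -0.16 0.09 [-0.27  0.23  2.01  0.2   0.39 -1.89] 0.0 theta -0.09 r 0.16
60 -0.145 0.09 [-0.26  0.26  1.97  0.19  0.4  -1.87] 0.0 theta 0.04 r 0.161
60 -0.14 0.13 [-0.26  0.2   1.93  0.15  0.5  -1.83] 0.0 theta 0.24 r 0.161
60 -0.12 0.17 [-0.26  0.19  1.84  0.12  0.6  -1.79] 0.0 theta 0.53 r 0.142
60 -0.08 0.19 [-0.25  0.25  1.71  0.1   0.66 -1.76] 0.0 theta 0.94 r 0.129
60 -0.03 0.19 [-0.23  0.35  1.57  0.09  0.7  -1.74] 0.0 theta 1.39 r 0.11
60 0.0 0.19 [-0.23  0.42  1.48  0.08  0.72 -1.73] 0.0 theta 1.67 r 0.108
50 -0.16 0.09 [-0.29  0.21  2.12  0.74  0.16 -2.44] 0.0 theta -0.11 r 0.161
50 -0.145 0.09 [-0.28  0.24  2.09  0.69  0.16 -2.38] 0.0 theta -0.01 r 0.161
50 -0.14 0.13 [-0.28  0.17  2.05  0.42  0.25 -2.1 ] 0.0 theta 0.22 r 0.141
50 -0.12 0.17 [-0.27  0.14  1.97  0.28  0.35 -1.95] 0.0 theta 0.52 r 0.144
50 -0.08 0.19 [-0.26  0.2   1.84  0.22  0.41 -1.88] 0.0 theta 0.92 r 0.131
50 -0.03 0.19 [-0.24  0.3   1.71  0.19  0.44 -1.84] 0.0 theta 1.38 r 0.112
50 0.0 0.19 [-0.24  0.37  1.62  0.17  0.46 -1.81] 0.0 theta 1.65 r 0.11
40 -0.16 0.09 [-0.23  0.2   2.16  0.9   0.02 -2.55] 
[... 874 characters left out ...]

30 -0.03 0.19 [-0.22  0.28  1.88  0.93  0.04 -2.55] 0.1022 theta 1.36 r 0.114
30 0.0 0.19 [-0.22  0.34  1.8   0.93  0.05 -2.55] 0.0897 theta 1.63 r 0.112
20 -0.16 0.09 [-0.22  0.16  2.17  0.28  0.   -1.9 ] 0.4398 theta -0.13 r 0.159
20 -0.145 0.09 [-0.22  0.19  2.13  0.28  0.   -1.9 ] 0.4352 theta -0.05 r 0.142
20 -0.14 0.13 [-0.22  0.13  2.13  0.28  0.   -1.9 ] 0.3721 theta 0.19 r 0.146
20 -0.12 0.17 [-0.22  0.1   2.1   0.28  0.   -1.9 ] 0.3071 theta 0.48 r 0.149
20 -0.08 0.19 [-0.21  0.16  2.    0.29  0.   -1.9 ] 0.269 theta 0.87 r 0.136
20 -0.03 0.19 [-0.21  0.27  1.88  0.29  0.   -1.9 ] 0.2525 theta 1.35 r 0.115
20 0.0 0.19 [-0.2   0.33  1.81  0.29  0.   -1.9 ] 0.2397 theta 1.61 r 0.112
```

```bash
python3 - <<'E'
from h import *
print(row(con(-.19,0,.1),rot(52)));print(row(con(-.16,0,.095),rot(52)))
E
```

```text
[0.0406, -0.0012, 0.1623, -0.0001, 0.0212, -0.0004]
[0.0208, -0.0012, 0.1854, -0.0001, 0.0212, -0.0004]
```

```bash
python3 -m jog '[[0.041,-0.001,0.162,0,0.021,0,-1],[0.041,-0.001,0.162,0,0.021,0,-1],[0.041,-0.001,0.162,0,0.021,0,-1],[0.041,-0.001,0.162,0,0.021,0,-1],[0.041,-0.001,0.162,0,0.021,0,-1],[0.036,-0.001,0.168,0,0.021,0,-1],[0.031,-0.001,0.174,0,0.021,0,-1],[0.026,-0.001,0.18,0,0.021,0,-1],[0.021,-0.001,0.185,0,0.021,0,-1],[0.021,-0.001,0.185,0,0.021,0,-1]]'; python3 - <<'E'
from h import *
st()
c=camera("side");cv2.imwrite("pics/s1.png",cv2.resize(c["image"][180:380,200:420,::-1],None,fx=3,fy=3,interpolation=cv2.INTER_CUBIC))
for a in((-.145,.09),(-.14,.13),(-.12,.17),(-.08,.19),(-.03,.19),(0,.19),(.03,.18)): print(a,row(con(a[0],0,a[1]),rot(52)))
E
```

```text
time_s: 3.5
ee_pos: [0.5516, -0.0934, 0.0958]
eef_rot: [3.141, 0.664, 3.022]
force: [0.9, 0.0, 0.1]
grip_width: 0.0002
t 3.5 con xyz [-1.595e-01  1.000e-04  9.580e-02] pitch 51.9 q [-0.282  0.2    2.099  0.498  0.21  -2.188] F [0.92 0.02 0.15] w 0.0002
(-0.145, 0.09) [-0.0085, -0.0002, 0.0136, -0.0001, 0.0004, -0.0004]
(-0.14, 0.13) [-0.0371, -0.0002, -0.0148, -0.0001, 0.0004, -0.0004]
(-0.12, 0.17) [-0.0775, -0.0002, -0.034, -0.0001, 0.0004, -0.0004]
(-0.08, 0.19) [-0.1213, -0.0001, -0.0251, -0.0001, 0.0004, -0.0004]
(-0.03, 0.19) [-0.1607, -0.0001, 0.0057, -0.0001, 0.0004, -0.0004]
(0, 0.19) [-0.1844, -0.0001, 0.0242, -0.0001, 0.0004, -0.0004]
(0.03, 0.18) [-0.2018, -0.0001, 0.0506, -0.0001, 0.0004, -0.0004]
```

View pics/s1.png

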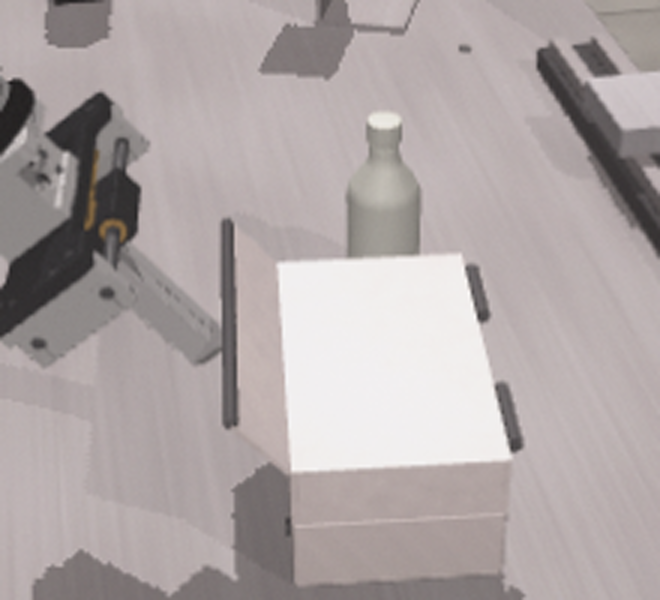

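The fingers are angled in from the left. Their tip, at about (215,350) in the crop, is just under the bead at mid-width, and the cover is still shut. Next I push gently into the lip and lift.

```bash
python3 -m jog '[[-0.004,0,0.007,0,0,0,-1],[-0.0085,0,0.0136,0,0,0,-1],[-0.015,0,0.006,0,0,0,-1],[-0.022,0,-0.001,0,0,0,-1],[-0.03,0,-0.008,0,0,0,-1],[-0.037,0,-0.015,0,0,0,-1],[-0.037,0,-0.015,0,0,0,-1]]'; python3 - <<'E'
from h import *
st()
c=camera("side");cv2.imwrite("pics/s2.png",cv2.resize(c["image"][180:380,200:420,::-1],None,fx=3,fy=3,interpolation=cv2.INTER_CUBIC))
for a in((-.14,.13),(-.13,.15),(-.12,.17),(-.1,.18),(-.08,.19),(-.03,.19),(0,.19),(.03,.18)): print(a,row(con(a[0],0,a[1]),rot(52)))
E
```

```text
time_s: 4.25
ee_pos: [0.5714, -0.0958, 0.1308]
eef_rot: [3.141, 0.665, 3.022]
force: [-3.2, -0.2, -0.2]
grip_width: 0.0007
t 4.25 con xyz [-1.396e-01  1.000e-04  1.308e-01] pitch 51.9 q [-0.274  0.171  2.025  0.326  0.301 -2.005] F [-3.25 -0.2  -0.19] w 0.0007
(-0.14, 0.13) [-0.0, -0.0002, 0.0, 0.0, 0.0004, -0.0003]
(-0.13, 0.15) [-0.0202, -0.0002, -0.0096, 0.0, 0.0004, -0.0003]
(-0.12, 0.17) [-0.0404, -0.0002, -0.0192, 0.0, 0.0004, -0.0003]
(-0.1, 0.18) [-0.0623, -0.0002, -0.0147, 0.0, 0.0004, -0.0003]
(-0.08, 0.19) [-0.0842, -0.0002, -0.0103, 0.0, 0.0004, -0.0003]
(-0.03, 0.19) [-0.1236, -0.0001, 0.0205, 0.0, 0.0004, -0.0003]
(0, 0.19) [-0.1473, -0.0001, 0.039, 0.0, 0.0004, -0.0003]
(0.03, 0.18) [-0.1647, -0.0001, 0.0654, 0.0, 0.0004, -0.0003]
```

View pics/s2.png

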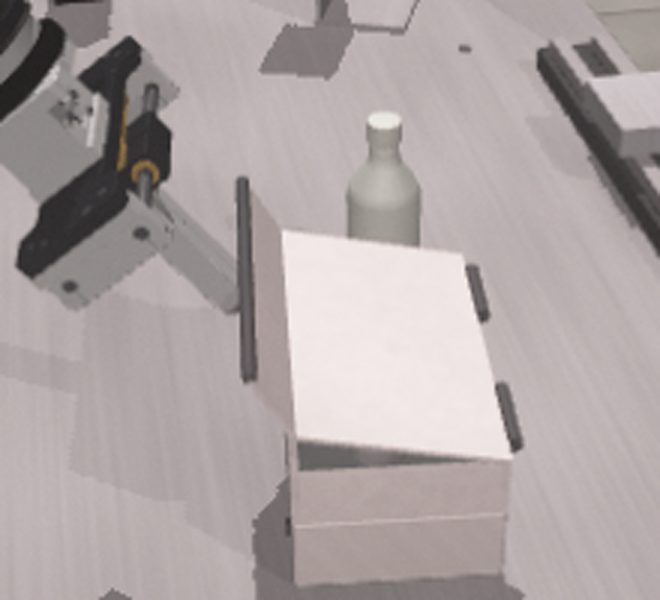

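The cover is lifting (about 0.25 rad) at roughly 3 N. I'll continue along the arc.

```bash
python3 -m jog '[[-0.01,0,-0.005,0,0,0,-1],[-0.02,0,-0.0096,0,0,0,-1],[-0.03,0,-0.0144,0,0,0,-1],[-0.04,0,-0.019,0,0,0,-1],[-0.051,0,-0.017,0,0,0,-1],[-0.062,0,-0.0147,0,0,0,-1],[-0.073,0,-0.0125,0,0,0,-1],[-0.084,0,-0.0103,0,0,0,-1],[-0.084,0,-0.0103,0,0,0,-1]]'; python3 - <<'E'
from h import *
st()
c=camera("side");cv2.imwrite("pics/s3.png",cv2.resize(c["image"][180:380,200:420,::-1],None,fx=3,fy=3,interpolation=cv2.INTER_CUBIC))
for a in((-.08,.19),(-.03,.19),(0,.19),(.02,.188)): print(a,row(con(a[0],0,a[1]),rot(52)))
E
```

```text
time_s: 5.2
ee_pos: [0.6318, -0.1031, 0.1913]
eef_rot: [3.142, 0.666, 3.022]
force: [-3.3, -0.0, 3.0]
grip_width: 0.0006
t 5.2 con xyz [-7.880e-02  1.000e-04  1.913e-01] pitch 51.8 q [-0.254  0.207  1.817  0.187  0.463 -1.845] F [-3.32 -0.02  2.97] w 0.0006
(-0.08, 0.19) [0.0007, -0.0001, 0.0001, -0.0, 0.0014, -0.0002]
(-0.03, 0.19) [-0.0386, -0.0001, 0.031, -0.0, 0.0014, -0.0002]
(0, 0.19) [-0.0622, -0.0001, 0.0495, -0.0, 0.0014, -0.0002]
(0.02, 0.188) [-0.0767, -0.0001, 0.0634, -0.0, 0.0014, -0.0002]
```

View pics/s3.png

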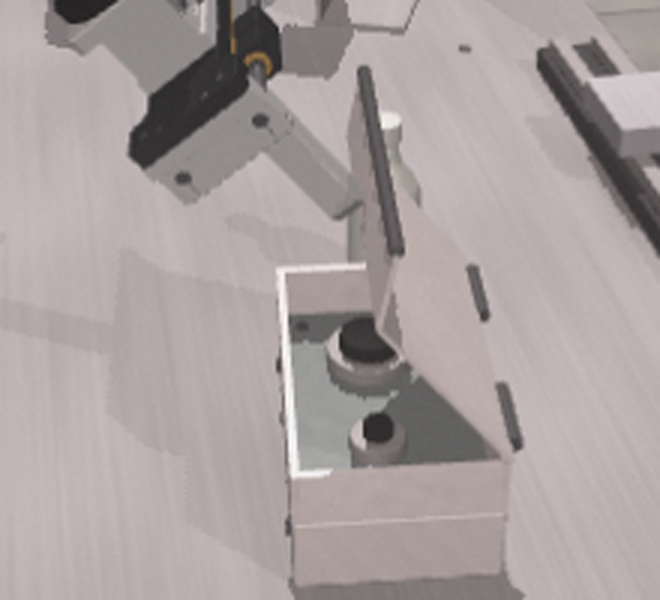

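At about 0.9 rad the underside shows the wide button on the far (+y) side, around (367,340), and the narrow one near (378,430). I keep pushing over the top.

```bash
python3 -m jog '[[-0.009,0,0.008,0,0,0,-1],[-0.019,0,0.0155,0,0,0,-1],[-0.029,0,0.023,0,0,0,-1],[-0.0386,0,0.031,0,0,0,-1],[-0.046,0,0.037,0,0,0,-1],[-0.054,0,0.043,0,0,0,-1],[-0.062,0,0.0495,0,0,0,-1],[-0.069,0,0.056,0,0,0,-1],[-0.076,0,0.063,0,0,0,-1],[-0.076,0,0.063,0,0,0,-1]]'; python3 - <<'E'
from h import *
st()
c=camera("side");cv2.imwrite("pics/s4.png",cv2.resize(c["image"][150:380,200:420,::-1],None,fx=2.6,fy=2.6,interpolation=cv2.INTER_CUBIC))
E
```

```text
time_s: 6.25
ee_pos: [0.7298, -0.1147, 0.1874]
eef_rot: [3.141, 0.665, 3.022]
force: [-0.4, 0.2, -0.7]
grip_width: -0.0
t 6.25 con xyz [1.990e-02 1.000e-04 1.874e-01] pitch 51.9 q [-0.231  0.419  1.543  0.139  0.522 -1.779] F [-0.37  0.23 -0.72] w -0.0
```

View pics/s4.png

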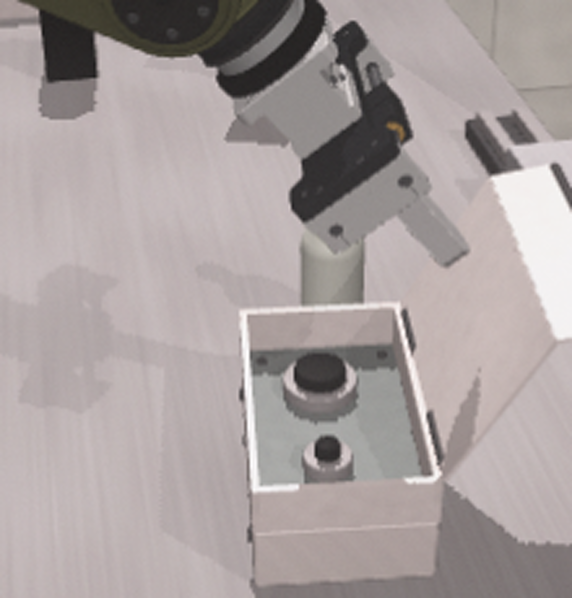

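Cover is open and off the fingers. Next I retract and turn the tool down.

```bash
python3 -m jog '[[-0.005,0,-0.04,0,0,0,-1],[-0.01,0,-0.08,0,0,0,-1],[-0.01,0,-0.12,0,0,0,-1],[0.03,0,-0.16,0,0,0,-1],[0.07,0,-0.19,0,0,0,-1],[0.1,0,-0.2,0,0,0,-1],[0.1,0,-0.2,0,0.1,0,-1],[0.1,0,-0.2,0,0.2,0,-1],[0.1,0,-0.2,0,0.3,0,-1],[0.1,0,-0.2,0,0.423,0,-1],[0.1,0,-0.2,0,0.423,0,-1],[0.1,0,-0.2,0,0.423,0,-1]]'; python3 - <<'E'
from h import *
st()
c=camera("side");cv2.imwrite("pics/s5.png",c["image"][:,:,::-1])
c=camera("top");cv2.imwrite("pics/t5.png",c["image"][:,:,::-1])
c=cv2.imread("pics/t5.png");s=cv2.imread("pics/s5.png");z=lambda a:cv2.resize(a,None,fx=3,fy=3,interpolation=cv2.INTER_CUBIC)
cv2.imwrite("pics/t5c.png",z(c[160:320,300:500]));cv2.imwrite("pics/s5c.png",z(s[200:390,220:440]))
E
```

```text
time_s: 7.5
ee_pos: [0.5291, -0.0907, 0.2822]
eef_rot: [3.141, -0.002, 3.023]
force: [-0.4, -0.3, -0.1]
grip_width: 0.0004
t 7.5 con xyz [-1.822e-01  2.000e-04  2.822e-01] pitch 89.9 q [-0.238  0.224  1.439  0.     1.481 -1.69 ] F [-0.42 -0.32 -0.13] w 0.0004
```

View pics/t5c.png

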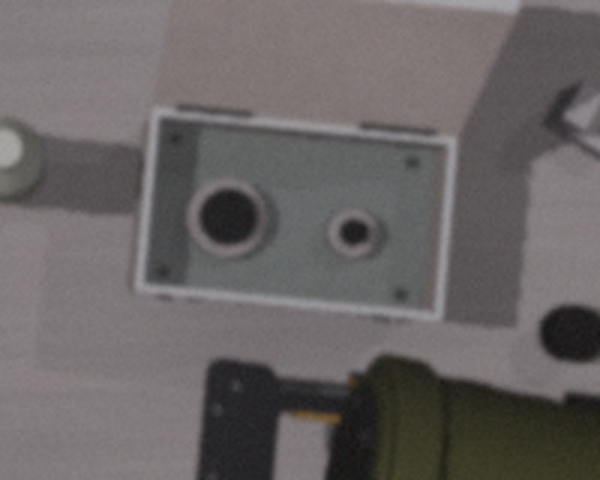

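View pics/s5c.png

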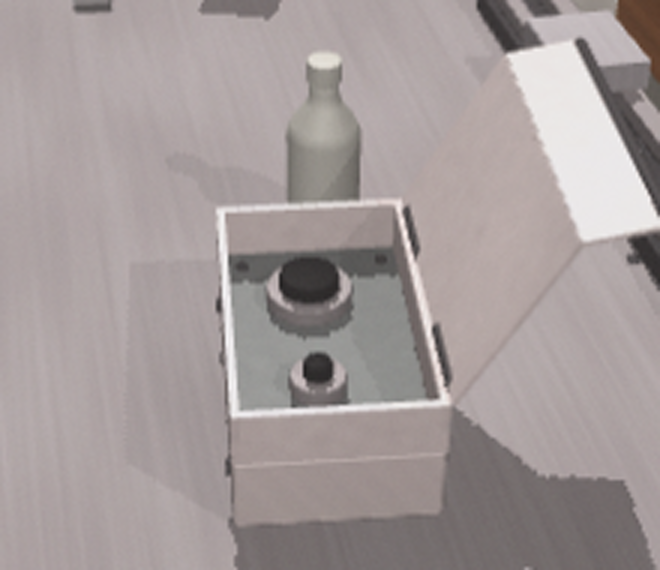

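The cover leans open on its own. In the top crop the wide button is at (228,215) and the narrow at (353,232). In the side crop the wide top face is at about (310,276).

```bash
python3 - <<'E'
from h import *
s=camera("side");t=camera("top")
S=lambda x,y:(220+x/3,200+y/3)
T=lambda x,y:(300+x/3,160+y/3)
for n,a,b in(("wide",(310,276),(228,215)),("nar",(318,365),(353,232))):
    p,e=tri(s,S(*a),t,T(*b));d=p-H;print(n,p.round(4),round(e,4),"con",(d@U).round(4),(d@V).round(4)); q=onz(t,T(*b),.073)
    d=q-H;print(" onz",q.round(4),(d@U).round(4),(d@V).round(4))
for z in(.12,.082,.064): print(row([*q[:2],z],rot(90)))
w=onz(t,T(228,215),.073)
for z in(.28,.12,.082,.064): print("wide",row([*w[:2],z],rot(90)))
E
```

```text
wide [ 0.6512 -0.0626  0.0687] 0.0009 con -0.0643 0.0425
 onz [ 0.6505 -0.062   0.073 ] -0.0651 0.0431
nar [ 0.6383 -0.1453  0.0677] 0.0011 con -0.0673 -0.0411
 onz [ 0.6376 -0.1441  0.073 ] -0.0682 -0.0399
[-0.1146, -0.0401, 0.1637, 0.0001, 0.0015, -0.0002]
[-0.1145, -0.0401, 0.2017, 0.0001, 0.0015, -0.0002]
[-0.1145, -0.0401, 0.2197, 0.0001, 0.0015, -0.0002]
wide [-0.118, 0.0429, 0.0037, 0.0001, 0.0015, -0.0002]
wide [-0.1177, 0.0429, 0.1637, 0.0001, 0.0015, -0.0002]
wide [-0.1176, 0.0429, 0.2017, 0.0001, 0.0015, -0.0002]
wide [-0.1175, 0.0429, 0.2197, 0.0001, 0.0015, -0.0002]
```

```bash
python3 -m jog '[[-0.04,0.0143,0.001,0,0,0,-1],[-0.08,0.0286,0.002,0,0,0,-1],[-0.1178,0.043,0.004,0,0,0,-1],[-0.1178,0.043,0.004,0,0,0,-1],[-0.1178,0.043,0.04,0,0,0,-1],[-0.1177,0.043,0.08,0,0,0,-1],[-0.1177,0.043,0.12,0,0,0,-1],[-0.1177,0.043,0.16,0,0,0,-1],[-0.1177,0.043,0.18,0,0,0,-1],[-0.1177,0.043,0.197,0,0,0,-1],[-0.1177,0.043,0.197,0,0,0,-1]]'; python3 - <<'E'
from h import *
st()
c=camera("side");cv2.imwrite("pics/s6.png",cv2.resize(c["image"][200:390,220:440,::-1],None,fx=3,fy=3,interpolation=cv2.INTER_CUBIC))
E
```

```text
time_s: 8.8
ee_pos: [0.649, -0.062, 0.0853]
eef_rot: [3.141, 0.0, 3.022]
force: [-0.4, 0.7, 0.5]
grip_width: 0.0003
t 8.8 con xyz [-0.0665  0.0429  0.0853] pitch 90.0 q [-0.152  0.636  1.322  0.     1.184 -1.603] F [-0.41  0.69  0.48] w 0.0003
```

View pics/s6.png

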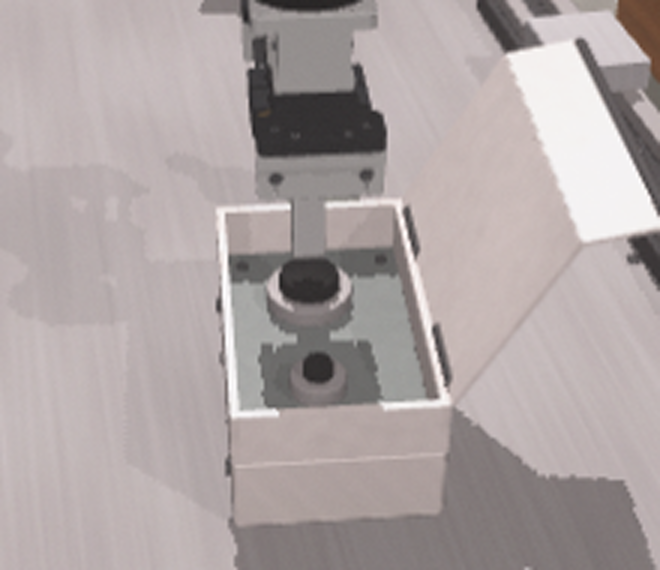

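The fingertips, at about (308,255), are centred just above the wide button. Pressing.

```bash
python3 -m jog '[[0,0,0.005,0,0,0,-1],[0,0,0.009,0,0,0,-1],[0,0,0.012,0,0,0,-1],[0,0,0.015,0,0,0,-1],[0,0,0.0175,0,0,0,-1],[0,0,0.0175,0,0,0,-1]]'; python3 - <<'E'
from h import *
st()
E
```

```text
time_s: 9.45
ee_pos: [0.65, -0.0622, 0.0696]
eef_rot: [3.141, 0.003, 3.022]
force: [0.1, -0.8, 4.3]
grip_width: 0.0004
t 9.45 con xyz [-0.0655  0.0429  0.0696] pitch 89.8 q [-0.152  0.654  1.331  0.     1.154 -1.603] F [ 0.14 -0.79  4.28] w 0.0004
```

```bash
python3 -m jog '[[0,0,0.002,0,0,0,-1],[0,0,0.004,0,0,0,-1],[0,0,0.005,0,0,0,-1],[0,0,0.005,0,0,0,-1]]'; python3 - <<'E'
from h import *
st()
E
```

```text
time_s: 9.85
ee_pos: [0.6503, -0.0622, 0.0669]
eef_rot: [3.142, 0.004, 3.022]
force: [-10.6, 1.2, 23.1]
grip_width: 0.0005
t 9.85 con xyz [-0.0653  0.0429  0.0669] pitch 89.8 q [-0.151  0.657  1.333  0.     1.148 -1.603] F [-10.62   1.23  23.06] w 0.0005
```

It bottomed out: z is 0.067 and the force rose to 23 N. Now I lift off.

```bash
python3 -m jog '[[0,0,-0.005,0,0,0,-1],[0,0,-0.015,0,0,0,-1],[0,0,-0.05,0,0,0,-1],[0,0,-0.1,0,0,0,-1],[0,0,-0.15,0,0,0,-1],[0,0,-0.2,0,0,0,-1],[0.05,0,-0.21,0,0,0,-1],[0.1,0,-0.21,0,0,0,-1],[0.15,0,-0.21,0,0,0,-1],[0.18,0,-0.21,0,0,0,-1],[0.18,0,-0.21,0,0,0,-1]]'; python3 - <<'E'
from h import *
st()
s=camera("side")["image"][:,:,::-1];t=camera("top")["image"][:,:,::-1]
z=lambda a:cv2.resize(a,None,fx=2.4,fy=2.4,interpolation=cv2.INTER_CUBIC)
cv2.imwrite("pics/t7.png",z(t[150:330,280:530]));cv2.imwrite("pics/s7.png",z(s[190:440,220:440]))
for n,i in(("s",s),("t",t)):
    a=cv2.imread(f"pics/{'side' if n=='s' else 'top'}0.png")
    for nm,b in {"s":{"disc":(280,400,330,445),"jaw":(375,380,425,445)},"t":{"disc":(470,250,530,290),"jaw":(475,180,530,225),"bottle":(280,190,325,235)}}[n].items():
        print(n,nm,cv2.absdiff(a,i)[b[1]:b[3],b[0]:b[2]].mean().round(2))
E
```

```text
time_s: 10.95
ee_pos: [0.4685, -0.0402, 0.2774]
eef_rot: [3.142, 0.006, 3.022]
force: [0.0, 0.3, -0.8]
grip_width: 0.0005
t 10.95 con xyz [-0.2484  0.0431  0.2774] pitch 89.7 q [-0.164  0.067  1.629  0.     1.44  -1.615] F [ 0.04  0.34 -0.8 ] w 0.0005
s disc 13.94
s jaw 26.85
t disc 14.53
t jaw 16.02
t bottle 11.31
```

View pics/s7.png

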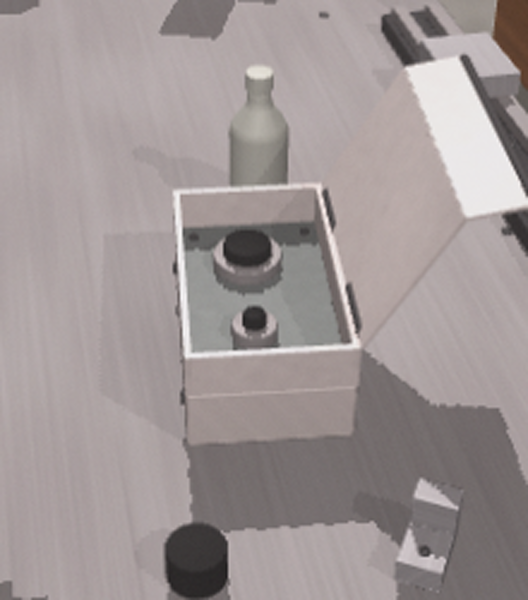

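View pics/t7.png

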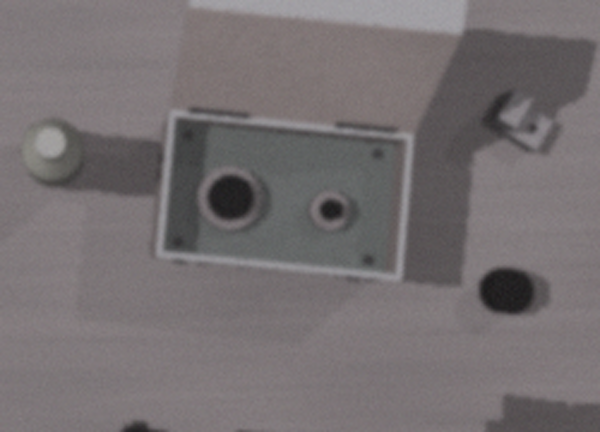

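The cover is open and both buttons are up. Bottle (301,212), disc (491,271) and jaw (499,201) are at their starting pixels; the differences above come from the cover's moved shadow and lighting.

```bash
python3 -c "
from station import ctrl
print(ctrl.hand_in())"
```

```text
the job is handed in; nothing more can be done
None
```

I opened the cover and pressed the wide button fully down, then handed the job in after about 11 s. Nothing was grasped, and the hand-in gives no verdict.

- **Cover:** I pushed it up by the lip with the closed fingertips. The readings I took during the push were about 3–4.5 N. It passed upright and fell open, and it leans back on its own in the last pictures from both cameras. I judged its angle by eye and did not measure it against the 1.95 rad limit.
- **Wide button:** My first press reached only about 3.4 mm at 4.3 N. I went further until it bottomed out at about 6 mm, where the force read 23 N upward and about 11 N sideways. I then released it, and it looked sprung back up.
- **Narrow button:** I did not touch it, and it was up in the last pictures.
- **Bystanders:** The bottle, disc and jaw were within about a pixel (roughly 2 mm) of where they started in the top view. An automatic image-difference check did show changes around all three. I put these down to the open cover's shadow, because the objects had not moved in the picture.
- **Heights:** Two-view measurements gave the bead at 123 mm, matching the text's 122.5 mm. The wide button's top came out at 69 mm against 73 mm in the text. The fingertips bottoming out at 67 mm agrees with 73 mm.

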